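# Load a sample bottle through the spring flap of a measuring bay

## Robot

A 6-joint arm with a two-finger parallel gripper is mounted at the origin on the work surface. World frame = base frame: x ahead of the robot, y to its left, z up, the work surface at z = 0. Lengths are in m, angles in rad, forces in N, time in s.
With the tool pointing down it reaches from about 0.35 to 0.875 m from the base axis. Payload 4.2 kg.
Tool frame: the origin (TCP) lies midway between the tips of the shut fingers; the grasp point (between the pads) lies 19 mm behind it (robot.grip_point_offset is the distance from the TCP to the grasp point, in m); z points along the fingers, y is the direction in which the jaws open and shut (so a half turn about z gives the same grasp; the last joint's range is limited). The gripper opens to 85 mm and grips with 20 to 120 N. Pads are 22 mm wide; open, the fingers measure 114 mm over their backs; the gripper's body (76 mm by 85 mm) begins 54 mm behind the grasp point. The pads swing forward as they close: fully open they stand 13 mm farther back than shut.
Start: joints at [1.394, 0.385, 0.008, 0, -1.194, -0.259], TCP at [0.264, 0.567, 0.231] pointing down, gripper open.
Joint ranges: [-3.14, 3.14], [-1.21, 2.06], [-1.07, 1.41], [-3.16, 2.05], [-2.99, -0.16], [-3.1, 3.1]. Speed limits (rad/s): [2.79, 2.79, 3.14, 3.14, 3.14, 3.14].

## Interface

Orientations are given as a unit quaternion [w, x, y, z].
In Python, from rig import monitor, cams, order, robot gives the robot as it stands. The module is installed in compiled form; this text tells all that it offers.
- The arm moves only by the tool carry_out, never from a script. Its argument "series" is text: rows parted by semicolons, each of 6 numbers parted by spaces: the shift along the world's x, y, z in m, then the turn, a rotation vector about the world's x, y, z in degrees. In form: tx ty tz rx ry rz; .... A call has 1 to 8 rows; each row shifts and turns the commanded pose from where the row before left it; what a row does not reach is not made up. A row lasts 1/10 s, in which the tool goes at most 50 mm and 8.59 degrees, less where a joint would pass 70% of its speed; a pose out of reach is approached as far as the arm can. A call with a gripper value outside its range is refused whole. "jaw" is the closure, from 0 (fully open) to 1 (shut), set as the call begins (left out, the last holds). The fingers move at their own pace and stop on an object; "squeeze" is the grip in N (left out, the last holds). Time passes only in rows, so rows that do not move let the fingers close. It gives the time, the measured TCP pose, the force and the opening at its end, in the units of the state.
- monitor.get_obs(): the state, without advancing time (a new reading comes with each control period).
- cams.grab_frame(name): name is "scene" or "top" or "wrist"; returns a dict with "pixels" (384x512x3 uint8, red, green, blue), "mtx" (3x3 intrinsics, pixels), "position" and "attitude" of the camera in the world. Camera axes: x right, y down, z forward; pixel columns grow to the right and rows downward; lengths in m; the calibration is good to about 2 mm. A picture is of the moment at which its call begins. There is no depth.
- order.close_job(): hands the job in, once; it reports no verdict.
The state is a dict: "t": time; "q": joint angles; "joint_vel": joint speeds; "joint_torque": joint torques, N m; "ee_pos": TCP position; "orientation": TCP orientation; "wrist_force": force on the tool from outside, world axes, zero at the start; "torque": the same for the moment, N m; "finger_gap": finger opening in m.
Only numpy, scipy, OpenCV 4.12 (cv2) and the standard library are available. Lean on these libraries where they do the work, as an engineer would, in place of code of your own. Each camera call takes 0.05 s, during which the arm holds its last target.

## Task

Load the small narrow-necked sample bottle into the measuring bay: hold the bay's spring flap open with the bottle as you pass it upright through the mouth, and let the flap swing shut behind it. Press the bottle home against the pad of the sensing head with a light steady push of about 8 N for half a second (the head and the glass are delicate: never 20 N on the head, nor 25 N on the bay or flap), then let go, leaving it standing there with the pad still touching it. Leave the other glassware and the weight where they stand.

Things in the scene. Friction and masses are not known exactly. Their poses are not given: they have to be found in the camera images.
- bottle: the sample bottle to load: amber glass, upright and loose on the bench, 0.15 to 0.3 kg. Origin at the centre of its underside, z up along its axis. Round body 50 mm in diameter and 66 mm high, shoulder narrowing up to 78 mm height, neck 26 mm in diameter, black screw cap 30 mm in diameter from 92 to 122 mm height (the place to grip, from above).
- bay: the measuring bay, a grey lane fixed on the bench, with no floor of its own. Origin on the bench in the middle of its mouth; x points along the lane, inward, y left, looking inward. Lane 58 mm wide (y -29 to 29 mm), 180 mm long, its far end closed by a grey box 75 mm high, walls 4 mm thick and 45 mm high. To x = 62 mm the left wall stands back to y = 37 mm, to clear the open flap.
- guides (a point): the point 30 mm in front of the mouth, 45 mm high, 2 mm left of the lane's middle, between the outer ends of two flared guides 45 mm high. They stand about 100 mm apart there and narrow to the lane's 58 mm at the mouth.
- slot (a point): top of the slot between two flat aluminium rails over the lane, in the middle of the lane, 100 mm inward of the mouth and 78 mm above the bench (nothing of the bay is higher). The rails run from 20 mm inward of the mouth to the far end, 74 to 78 mm high, and leave 38 mm for the neck, so the bottle enters only through the mouth, upright, lifted no more than about 5 mm.
- flap (a joint): the spring flap closing the mouth: a steel plate 58 mm long, 4 mm thick, 12 to 62 mm high, on an upright hinge. 0 = shut; grows as it swings inward, to 1.5 rad; it does not open outward. Its spring gives 0.06 N m when shut, about 0.2 N m wide open (2 to 6 N on the bottle, back and to the right). It shuts by itself once the bottle's axis is 80 mm inward of the mouth.
- flap_hinge (a point): the foot of the flap's hinge pin (8 mm in diameter, 68 mm high), on the bench at the left edge of the mouth, 33 mm left of the bay's origin.
- flap_edge (a point): the middle of the flap's free edge, 56 mm from the hinge and 37 mm above the bench.
- head: the housing of the sensing head, a black block across the inner end of the lane, 46 mm wide, 61 mm high. Origin on the bench under the middle of its front, 150 mm inward of the mouth; axes like the bay's. From it a fixed steel ram with a flat rubber pad (36 mm wide, 10 to 58 mm high) stands out towards the mouth, the pad's face 8 to 38 mm in front of the housing: set anew each time, not measured.
- head_front (a point): the middle of the housing's front, 34 mm above the bench, level with the middle of the pad. The pad is on a soft spring: it gives about 4 mm under some 0.5 N, then is firm. Pressed firm, it is home; let go there, the bottle stays put by friction with the pad still touching it.
- jar: bystander: stout clear glass jar, 72 mm in diameter and 84 mm high with a wide white lid; origin under its centre.
- beaker: bystander: open clear glass beaker, 68 mm in diameter and 85 mm high; origin under its centre.
- weight: bystander: plain brass weight, a cylinder 44 mm in diameter and 45 mm high; origin under its centre.
Not all that is in view belongs to the job. There is more than one size of the bottle; the job needs the largest.

How it is judged:
By the outcome, as a careful person would: the job done as asked, in the order asked, and still so for the second after the job is handed in, with the robot touching nothing.
It also fails if it takes over 54 s, if anything falls off the work surface, if the arm or the gripper's body presses on something with over 40 N, if the wrist force passes 120 N, or if a joint passes its speed limit or range.

## Working session

There is one attempt and no reset: what is moved stays moved. The work goes in short steps, Python scripts to look and compute and a tool call to move; the robot and the scene stay as the last step left them, time stands still between calls to the robot, and variables do not carry over. Pictures are saved under pics/ and viewed, and the job is handed in when it is done.

Besides the shell and the picture viewer there is one more tool, called after "Request:" as a command line: name --argument value ..., lists and objects as JSON in quotes. carry_out: Moves the arm, as the interface text tells. Its arguments: {"type":"object","properties":{"series":{"type":"string"},"jaw":{"type":"number"},"squeeze":{"type":"number"}},"required":["series"]}

```bash
mkdir -p pics
python3 - <<'E'
from rig import monitor,cams,robot
import cv2,numpy as np
o=monitor.get_obs();print(o)
for n in("scene","top","wrist"):
    f=cams.grab_frame(n);cv2.imwrite(f"pics/a_{n}.png",f["pixels"][:,:,::-1]);print(n,f["mtx"].tolist(),f["position"],f["attitude"])
E
```

```text
{'t': 0.0, 'q': array([ 1.39360440e+00,  3.85570540e-01,  6.62809301e-03, -4.87002447e-04,
       -1.19399263e+00, -2.58569570e-01]), 'joint_vel': array([-0.00125695,  0.00111061,  0.00091886, -0.00069241, -0.00058861,
        0.00044016]), 'joint_torque': array([-1.16856478e-03, -3.92291558e+01,  1.88407052e+01,  4.18642312e+00,
       -4.61675270e-03, -5.43088859e-06]), 'ee_pos': array([0.2635705 , 0.56606714, 0.23021581]), 'orientation': array([ 1.07769399e-03,  9.76337734e-01, -2.16248547e-01, -1.82635728e-04]), 'wrist_force': array([ 0.73837674, -0.19699367,  0.39782923]), 'torque': array([ 0.01911855, -0.00391188,  0.04760544]), 'finger_gap': 0.08532546435408049}
scene [[459.18895077577537, 0.0, 251.20763694079017], [0.0, 459.18895077577537, 192.47519673723363], [0.0, 0.0, 1.0]] [ 1.1551933  -0.68178049  0.9275271 ] [-0.37102151  0.8561598   0.32716109 -0.14932868]
top [[408.61098168927225, 0.0, 258.32928375957545], [0.0, 408.61098168927225, 189.81114875592132], [0.0, 0.0, 1.0]] [0.36951398 0.02182765 1.24029864] [-0.03484327  0.70585734 -0.70557429  0.05211797]
wrist [[320.81306430470613, 0.0, 252.02441207860633], [0.0, 320.81306430470613, 191.0213295021949], [0.0, 0.0, 1.0]] [0.33623546 0.53296462 0.3731522 ] [-0.08381673 -0.53048401  0.83336665  0.13061964]
```

View pics/a_scene.png

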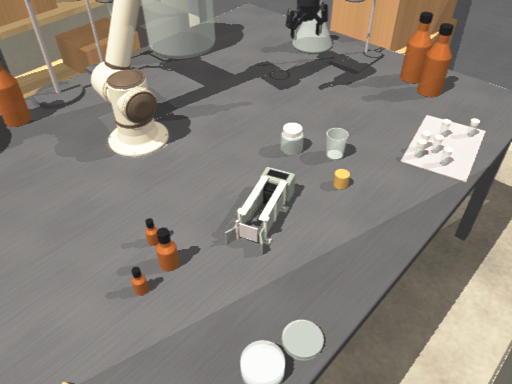

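View pics/a_top.png

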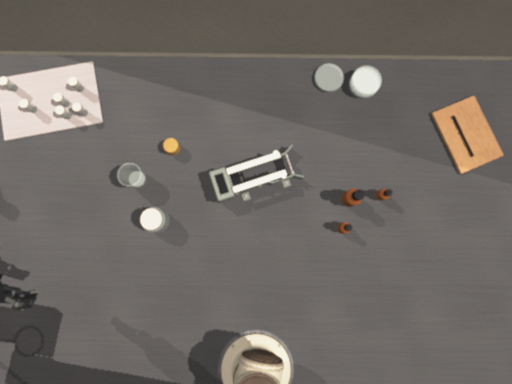

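View pics/a_wrist.png

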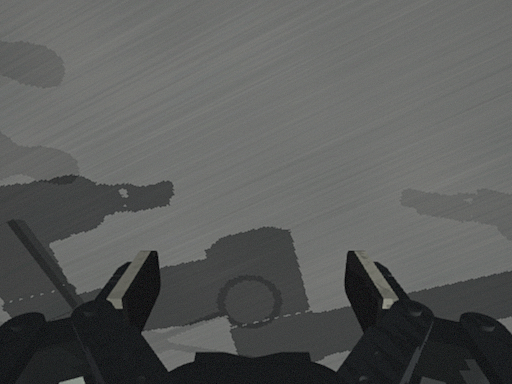

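```bash
cat > h.py <<'E'
import numpy as np,cv2,sys
from scipy.spatial.transform import Rotation as R
from scipy.optimize import least_squares
def rot(q): return R.from_quat(np.roll(q,-1)).as_matrix()
class Cam:
    def __init__(s,f): s.K=f["mtx"];s.p=np.array(f["position"]);s.R=rot(f["attitude"]);s.im=f["pixels"]
    def proj(s,X):
        c=(np.atleast_2d(X)-s.p)@s.R; return (c[:,:2]/c[:,2:])@np.diag([s.K[0,0],s.K[1,1]])+s.K[:2,2]
    def onz(s,uv,z):
        uv=np.atleast_2d(uv);d=np.c_[(uv-s.K[:2,2])/[s.K[0,0],s.K[1,1]],np.ones(len(uv))]@s.R.T
        return s.p+d*((z-s.p[2])/d[:,2])[:,None]
    def crop(s,u0,v0,u1,v1,k,name):
        im=cv2.resize(s.im[v0:v1,u0:u1,::-1],None,fx=k,fy=k,interpolation=cv2.INTER_CUBIC)
        st=10
        for u in range(-(-u0//st)*st,u1,st):
            cv2.line(im,((u-u0)*k,0),((u-u0)*k,5),(0,255,255),1)
            if u%20==0: cv2.putText(im,str(u),((u-u0)*k,16),0,.4,(0,255,255),1)
        for v in range(-(-v0//st)*st,v1,st):
            cv2.line(im,(0,(v-v0)*k),(5,(v-v0)*k),(0,255,255),1)
            if v%20==0: cv2.putText(im,str(v),(7,(v-v0)*k+4),0,.4,(0,255,255),1)
        cv2.imwrite("pics/"+name+".png",im)
def grab(n):
    from rig import cams
    return Cam(cams.grab_frame(n))
E
python3 - <<'E'
from h import *
t=grab("top");s=grab("scene")
t.crop(200,140,400,240,4,"b_top");s.crop(120,160,310,300,4,"b_scene")
for n,uv,z in[("big cap",(357.5,195),.122),("big base",(351,199),.0)]: print(n,t.onz(uv,z))
E
```

```text
big cap [[ 0.49390714 -0.28046633  0.122     ]]
big base [[ 0.4950987  -0.29299322  0.        ]]
```

View pics/b_top.png

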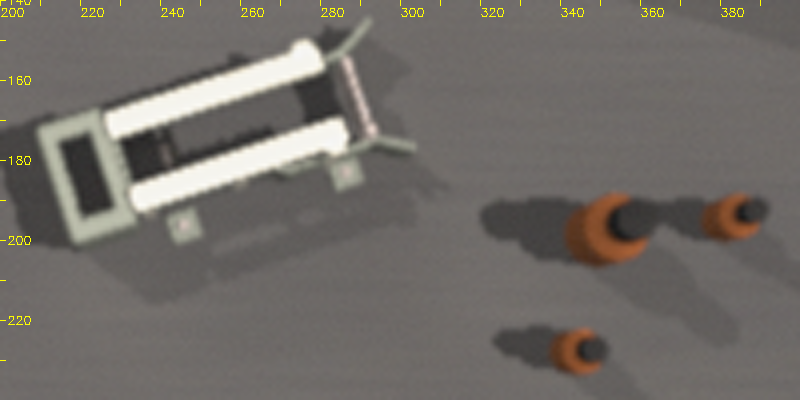

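View pics/b_scene.png

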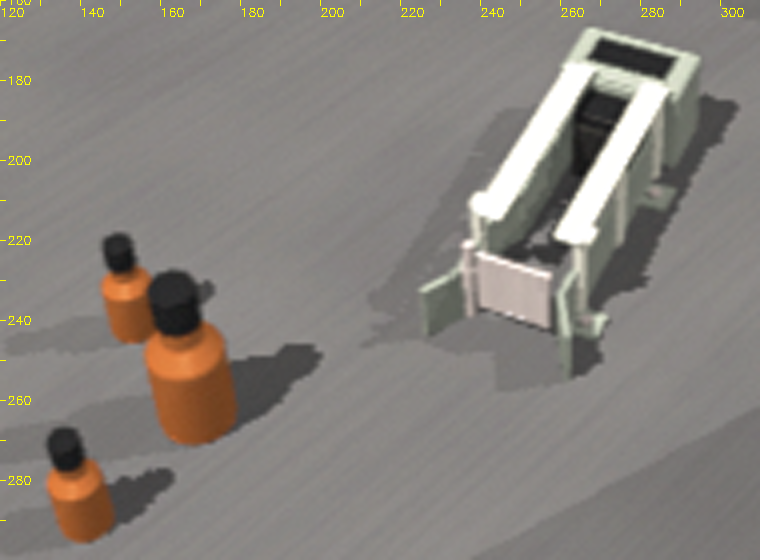

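Run:
```python
from h import *
t=grab("top");s=grab("scene");w=grab("wrist")
a=t.onz((231,180.5),.078)[0];b=t.onz((283.25,163),.078)[0]
d=(a-b);print("slot ends",a,b,np.linalg.norm(d),np.degrees(np.arctan2(d[1],d[0])))
print("bay origin",b-.02*d/np.linalg.norm(d))
print("flap_edge/hinge top", t.onz([(292,173),(286,155)],.062))
print("flap scene top", s.onz([(237,221),(238.5,223),(258,229)],.062))
print("slot scene", s.onz([(246,214),(262,220),(267,177),(281,182)],.078))
print("bottle cap scene", s.onz((163.5,230),.122),"base",s.onz((169,268),.0))
print(w.R, w.p)
from rig import monitor
o=monitor.get_obs();Rt=rot(o['orientation']);print(Rt, Rt.T@(w.p-o['ee_pos']), Rt.T@w.R)
```

```text
slot ends [0.54009059 0.07173305 0.078     ] [ 0.59165556 -0.07895796  0.078     ] 0.15926935865038586 108.89043618993931
bay origin [ 0.59813075 -0.09788075  0.078     ]
flap_edge/hinge top [[ 0.56506596 -0.10575035  0.062     ]
 [ 0.61865593 -0.0886575   0.062     ]]
flap scene top [[ 0.56623456 -0.10281075  0.062     ]
 [ 0.57405296 -0.10541988  0.062     ]
 [ 0.62579494 -0.08774846  0.062     ]]
slot scene [[ 0.57741693 -0.0799263   0.078     ]
 [ 0.62259918 -0.06866229  0.078     ]
 [ 0.52291397  0.06678061  0.078     ]
 [ 0.56605441  0.07639596  0.078     ]]
bottle cap scene [[ 0.49621876 -0.28017067  0.122     ]] base [[ 0.5077409  -0.29432894  0.        ]]
[[-4.23012879e-01 -8.62498531e-01 -2.77770389e-01]
 [-9.06123603e-01  4.02529175e-01  1.30039533e-01]
 [-3.48220629e-04  3.06702702e-01 -9.51805301e-01]] [0.3363162  0.5331313  0.37387481]
[[ 9.06527676e-01 -4.22146365e-01 -1.39655373e-04]
 [-4.22146388e-01 -9.06527638e-01 -2.61948532e-04]
 [-1.60208348e-05  2.96418605e-04 -9.99999956e-01]] [ 0.07985923 -0.00032631 -0.1427148 ] [[-9.56070526e-04 -9.51809939e-01 -3.06687015e-01]
 [ 9.99999335e-01 -7.12290347e-04 -9.06803498e-04]
 [ 6.44654382e-04 -3.06687678e-01  9.51809988e-01]]
```

Request:
carry_out --series ".019 -.042 .003 0 0 2.44;.019 -.042 .003 0 0 2.44;.019 -.042 .003 0 0 2.44;.019 -.042 .003 0 0 2.44;.019 -.042 .003 0 0 2.44;.019 -.042 .003 0 0 2.44;.019 -.042 .003 0 0 2.44;.019 -.042 .003 0 0 2.44" --jaw 0

```text
t: 1.2
ee_pos: [0.4162, 0.2288, 0.2558]
orientation: [-0.0, 0.999, -0.046, 0.0]
wrist_force: [0.5, 0.0, -0.3]
finger_gap: 0.0855
```

Request:
carry_out --series ".019 -.042 .003 0 0 2.44;.019 -.042 .003 0 0 2.44;.019 -.042 .003 0 0 2.44;.019 -.042 .003 0 0 2.44;.019 -.042 .003 0 0 2.44;.019 -.042 .003 0 0 2.44;.019 -.042 .003 0 0 2.44;.019 -.042 .003 0 0 2.44"

```text
t: 2.0
ee_pos: [0.5683, -0.1073, 0.2797]
orientation: [-0.0, 0.992, 0.123, 0.0]
wrist_force: [0.1, 0.8, 0.7]
finger_gap: 0.0852
```

Request:
carry_out --series ".019 -.042 .003 0 0 2.44;.019 -.042 .003 0 0 2.44;0 0 0 0 0 0;0 0 0 0 0 0"

```text
t: 2.4
ee_pos: [0.6057, -0.1904, 0.2844]
orientation: [-0.0, 0.987, 0.163, -0.001]
wrist_force: [-0.3, -0.3, -0.3]
finger_gap: 0.0855
```

Run:
```python
from h import *
from rig import monitor
o=monitor.get_obs();print(o['ee_pos'],o['orientation'],o['q'],o['t'],o['wrist_force'])
w=grab("wrist");cv2.imwrite("pics/c_w.png",w.im[:,:,::-1])
import pickle;pickle.dump(w.__dict__,open("c.pkl","wb"))
w.crop(100,0,500,270,2,"c_w2")
```

```text
[ 0.6056978  -0.19038829  0.28443766] [-3.14237696e-04  9.86552142e-01  1.63445374e-01 -6.17306724e-04] [-5.02972818e-02  3.73694318e-01  1.23780000e-01 -3.62441702e-04
 -1.32222211e+00  1.94954707e+00] 2.4 [-0.28884324 -0.26334224 -0.28322008]
```

View pics/c_w.png

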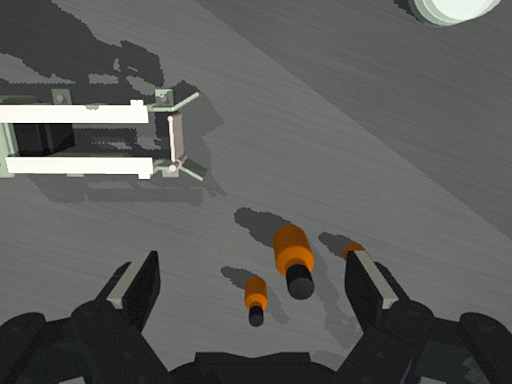

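```bash
cat > ld.py <<'E'
from h import *
import pickle
def load(n):
    c=Cam.__new__(Cam);c.__dict__=pickle.load(open(n,"rb"));return c
E
python3 - <<'E'
from ld import *
w=load("c.pkl");w.crop(0,70,220,200,3,"c1");w.crop(220,200,380,340,4,"c2")
E
```

```text
(no output)
```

View pics/c1.png

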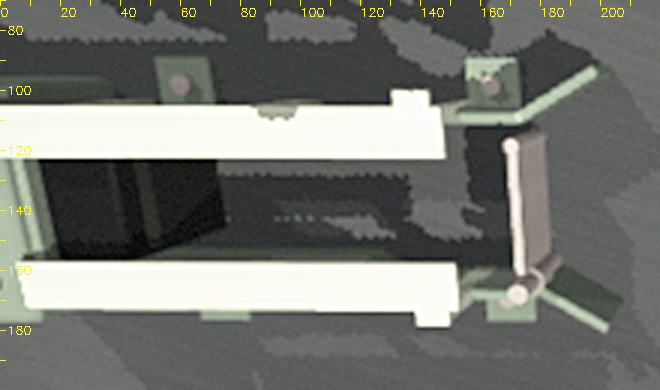

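View pics/c2.png

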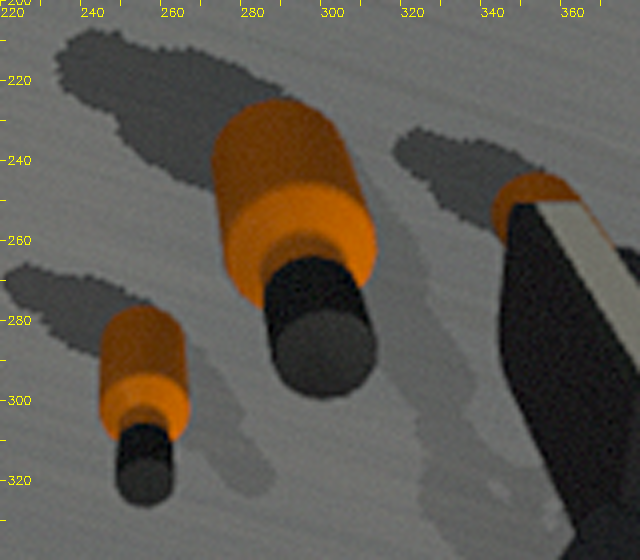

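Run:
```python
from ld import *
w=load("c.pkl")
P=w.onz([(148.3,122.7),(152.7,157.3),(0,122.7),(6.7,157.3)],.078);print(P)
print("gap",np.linalg.norm(P[0]-P[1]))
for a,b in((P[0],P[2]),(P[1],P[3])):
  d=b-a;print(np.degrees(np.arctan2(d[1],d[0])))
m=(P[0]+P[1])/2
d=(P[2]-P[0])+(P[3]-P[1]);d/=np.linalg.norm(d)
print("mid",m,"dir",d,"origin",m-.02*d)
h=w.onz((172.3,168.3),.068);print("pin",h, "flapedge",w.onz((170,118.3),.062))
l=np.array([-d[1],d[0],0]);print("origin from pin",h-.033*l)
c=w.onz([(301,288.3),(288,288),(314,288)],.122);print("cap",c,np.linalg.norm(c[1]-c[2]))
# base: silhouettes
print(w.proj([[c[0][0],c[0][1],0]]))
```

```text
[[ 0.61167598 -0.07130101  0.078     ]
 [ 0.57639531 -0.08447601  0.078     ]
 [ 0.56055115  0.07915648  0.078     ]
 [ 0.52434658  0.06863126  0.078     ]]
gap 0.03766041215332018
108.76754897280387
108.77543493087765
mid [ 0.59403564 -0.07788851  0.078     ] dir [-0.32179521  0.9468093   0.        ] origin [ 0.60047155 -0.0968247   0.078     ]
pin [[ 0.56807071 -0.1064959   0.068     ]] flapedge [[ 0.62098012 -0.08881059  0.062     ]]
origin from pin [[ 0.59931542 -0.09587666  0.068     ]]
cap [[ 0.49837358 -0.28440306  0.122     ]
 [ 0.49409307 -0.2706366   0.122     ]
 [ 0.50337472 -0.29788457  0.122     ]] 0.028785436620652475
[[289.04638735 238.83324109]]
```

Request:
carry_out --series "-.022 -.0187 -.02 0 0 0;-.022 -.0187 -.02 0 0 0;-.022 -.0187 -.02 0 0 0;-.022 -.0187 -.02 0 0 0;-.021 -.0187 -.02 0 0 0;0 0 -.02 0 0 0;0 0 0 0 0 0;0 0 0 0 0 0" --jaw 0.25

```text
t: 3.25
ee_pos: [0.4973, -0.2821, 0.1663]
orientation: [0.0, 0.986, 0.166, 0.0]
wrist_force: [1.1, 0.2, 0.4]
finger_gap: 0.0639
```

Run:
```python
from h import *
from rig import monitor
o=monitor.get_obs();print(o['ee_pos'],o['orientation'],o['finger_gap'],o['t'])
w=grab("wrist");cv2.imwrite("pics/d_w.png",w.im[:,:,::-1])
import pickle;pickle.dump(w.__dict__,open("d.pkl","wb"))
s=grab("scene");s.crop(110,150,270,310,4,"d_s")
```

```text
[ 0.49730848 -0.28211287  0.16626113] [4.19437249e-04 9.86191448e-01 1.65608420e-01 3.19765518e-04] 0.06387475884423859 3.25
```

View pics/d_w.png

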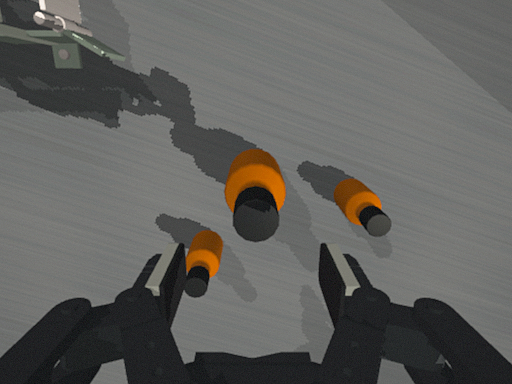

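View pics/d_s.png

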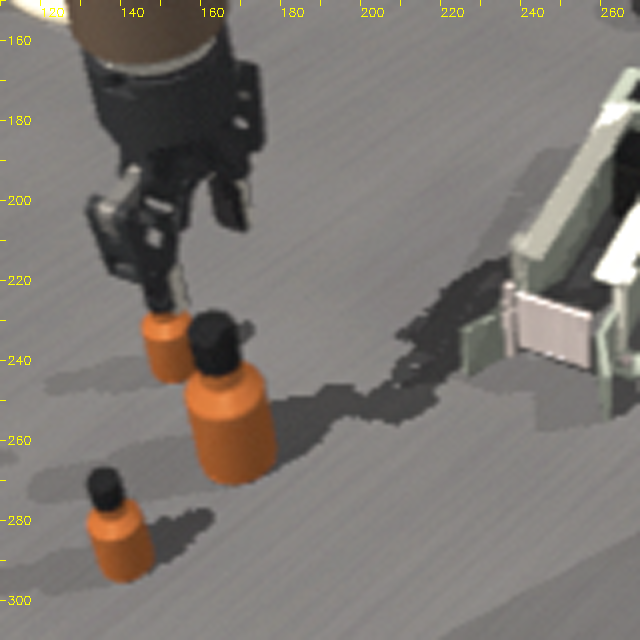

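Run:
```python
from ld import *
w=load("d.pkl");w.crop(200,130,400,250,4,"d2")
c=w.onz([(256,219.5)],.122);print("cap",c)
print("others",w.onz([(377,224),(196,287)],.08))
print("bigbase?",w.proj([[c[0][0],c[0][1],0],[.497,-.283,.0]]))
```

```text
cap [[ 0.49899304 -0.28465083  0.122     ]]
others [[ 0.50942723 -0.38097618  0.08      ]
 [ 0.40905051 -0.26384441  0.08      ]]
bigbase? [[254.49337532 171.53264021]
 [252.26657235 172.84802603]]
```

View pics/d2.png

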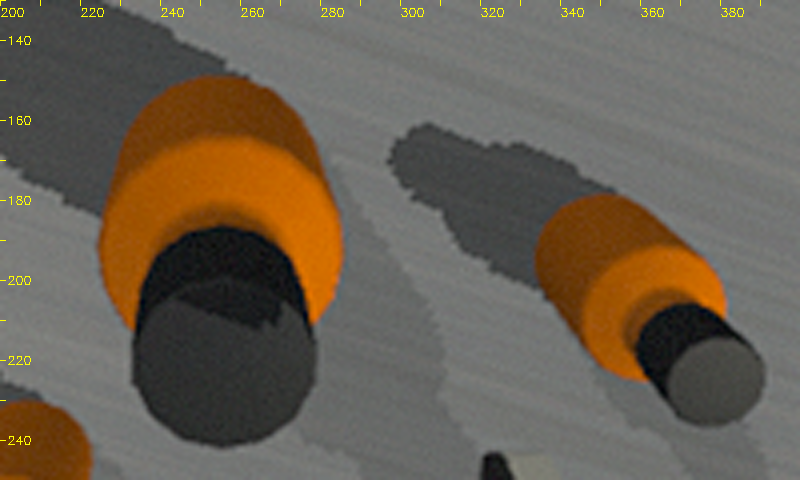

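Request:
carry_out --series ".002 -.001 -.02 0 0 0;0 0 -.02 0 0 0;0 0 -.02 0 0 0;0 0 -.012 0 0 0;0 0 -.006 0 0 0;0 0 0 0 0 0;0 0 0 0 0 0;0 0 0 0 0 0"

```text
t: 4.15
ee_pos: [0.4995, -0.2841, 0.0884]
orientation: [0.001, 0.986, 0.165, 0.001]
wrist_force: [0.9, -0.6, -0.1]
finger_gap: 0.0641
```

Run:
```python
from h import *
from rig import monitor
o=monitor.get_obs();print(o['ee_pos'],o['orientation'],o['finger_gap'],o['t'],o['wrist_force'])
w=grab("wrist");cv2.imwrite("pics/e_w.png",w.im[:,:,::-1])
s=grab("scene");s.crop(90,150,270,310,4,"e_s")
```

```text
[ 0.49954362 -0.28414182  0.08838255] [5.17832019e-04 9.86337038e-01 1.64736454e-01 9.38332247e-04] 0.06407797238358363 4.15 [ 0.87460256 -0.5806776  -0.09745149]
```

View pics/e_w.png

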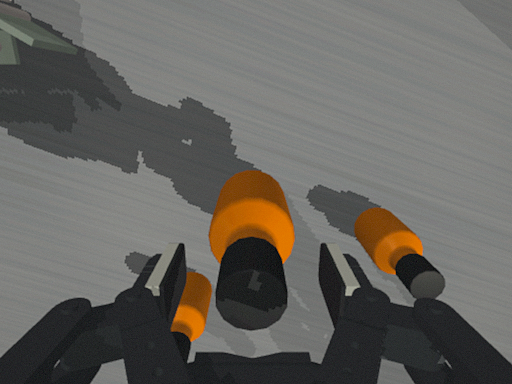

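View pics/e_s.png

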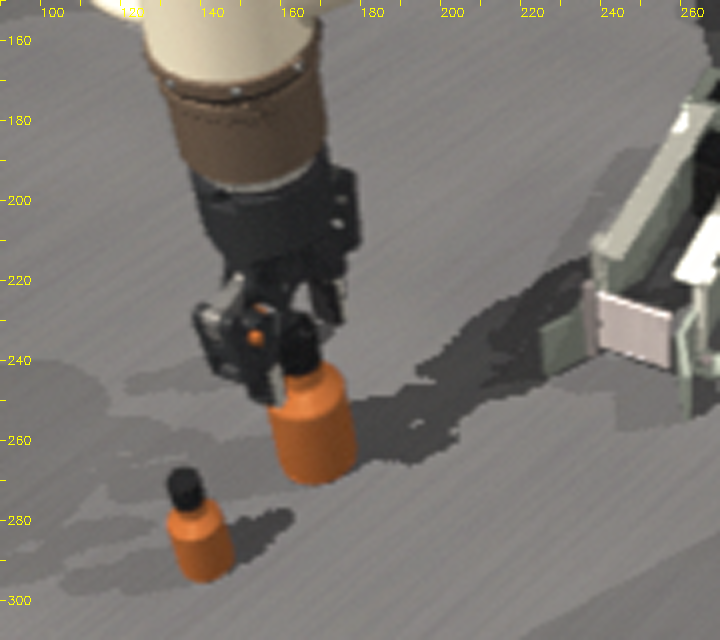

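Request:
carry_out --series "0 0 0 0 0 0;0 0 0 0 0 0;0 0 0 0 0 0;0 0 0 0 0 0;0 0 0 0 0 0;0 0 0 0 0 0" --jaw 1 --squeeze 60

```text
t: 4.85
ee_pos: [0.4991, -0.2841, 0.0877]
orientation: [0.0, 0.986, 0.165, 0.0]
wrist_force: [-0.2, 0.4, 3.4]
finger_gap: 0.0282
```

Request:
carry_out --series "0 0 .004 0 0 0;0 0 0 0 0 0;0 0 0 0 0 0"

```text
t: 5.15
ee_pos: [0.4982, -0.2837, 0.0907]
orientation: [-0.0, 0.986, 0.164, -0.001]
wrist_force: [-0.8, 0.2, -2.3]
finger_gap: 0.0285
```

Run:
```python
from h import *
from rig import monitor
o=monitor.get_obs();print(o['ee_pos'],o['orientation'],o['finger_gap'],o['t'],o['wrist_force'],o['torque'])
w=grab("wrist");cv2.imwrite("pics/f_w.png",w.im[:,:,::-1])
s=grab("scene");s.crop(110,190,230,310,5,"f_s")
```

```text
[ 0.49822896 -0.28371245  0.09067423] [-4.38488614e-04  9.86389297e-01  1.64425199e-01 -5.61997491e-04] 0.028494595529262513 5.15 [-0.79081477  0.15247544 -2.34926064] [-0.04258027 -0.03594622 -0.04639862]
```

View pics/f_w.png

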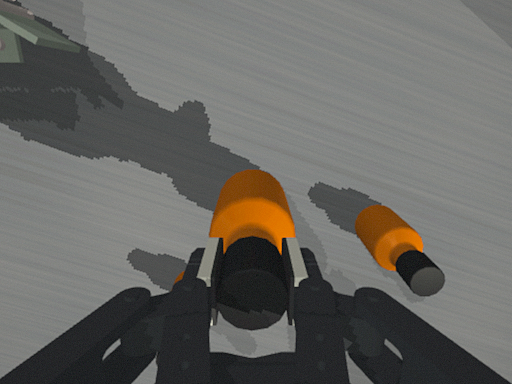

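View pics/f_s.png

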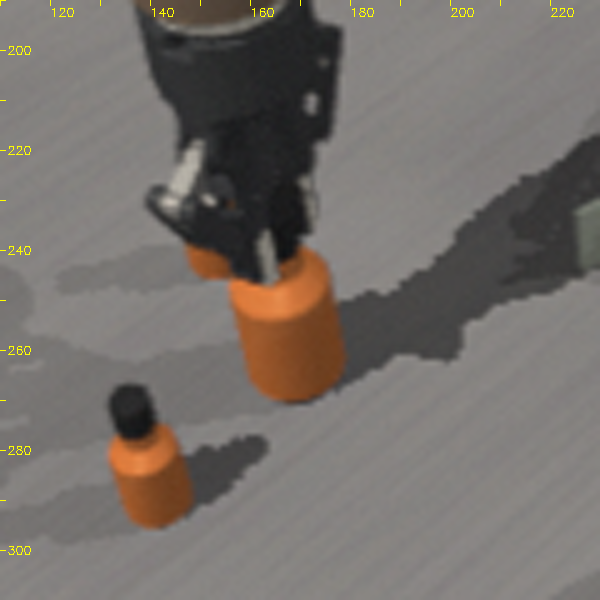

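Request:
carry_out --series ".0187 .0146 0 0 0 0;.0187 .0146 0 0 0 0;.0187 .0146 0 0 0 0;.0187 .0146 0 0 0 0;.0187 .0146 0 0 0 0;.0187 .0146 0 0 0 0;.0187 .0146 0 0 0 0;0 0 0 0 0 0"

```text
t: 6.05
ee_pos: [0.6319, -0.1799, 0.0907]
orientation: [0.0, 0.986, 0.166, 0.001]
wrist_force: [-0.3, -0.6, -2.7]
finger_gap: 0.0282
```

Request:
carry_out --series "0 0 0 0 0 0;0 0 0 0 0 0"

```text
t: 6.25
ee_pos: [0.6288, -0.182, 0.0908]
orientation: [-0.0, 0.986, 0.164, -0.001]
wrist_force: [-0.4, -0.5, -2.7]
finger_gap: 0.0285
```

```bash
cat >> ld.py <<'E'
O=np.array([.600,-.0965,0]);a=np.radians(108.77);D=np.array([np.cos(a),np.sin(a),0]);L=np.array([-D[1],D[0],0])
def bay(p): p=np.asarray(p)-O; return np.array([p@D,p@L,p[2]])
def world(x,y,z): return O+x*D+y*L+[0,0,z]
def st():
    from rig import monitor
    o=monitor.get_obs();print("t",o['t'],"bay",bay(o['ee_pos']).round(4),"q",o['orientation'].round(4),"F bay",np.round([o['wrist_force']@D,o['wrist_force']@L,o['wrist_force'][2]],2),"T",o['torque'].round(3),"gap",o['finger_gap'].round(4))
E
python3 - <<'E'
from ld import *
st()
w=grab("wrist");cv2.imwrite("pics/g_w.png",w.im[:,:,::-1])
import pickle;pickle.dump(w.__dict__,open("g.pkl","wb"))
s=grab("scene");s.crop(190,160,310,290,5,"g_s")
E
```

```text
Traceback (most recent call last):
  File "ld.py", line 10, in st
    o=monitor.get_obs();print("t",o['t'],"bay",bay(o['ee_pos']).round(4),"q",o['orientation'].round(4),"F bay",np.round([o['wrist_force']@D,o['wrist_force']@L,o['wrist_force'][2]],2),"T",o['torque'].round(3),"gap",o['finger_gap'].round(4))
                                                                                                                                                                                                                      ^^^^^^^^^^^^^^^^^^^^^
AttributeError: 'float' object has no attribute 'round'
```

```bash
sed -i "s/o\['finger_gap'\].round(4)/round(o['finger_gap'],4)/" ld.py
python3 - <<'E'
from ld import *
st()
w=grab("wrist");cv2.imwrite("pics/g_w.png",w.im[:,:,::-1])
import pickle;pickle.dump(w.__dict__,open("g.pkl","wb"))
s=grab("scene");s.crop(190,160,310,290,5,"g_s")
E
```

```text
t 6.25 bay [-0.0902  0.0003  0.0908] q [-2.000e-04  9.864e-01  1.643e-01 -8.000e-04] F bay [-0.37  0.56 -2.69] T [-0.004  0.006 -0.038] gap 0.0285
```

View pics/g_w.png

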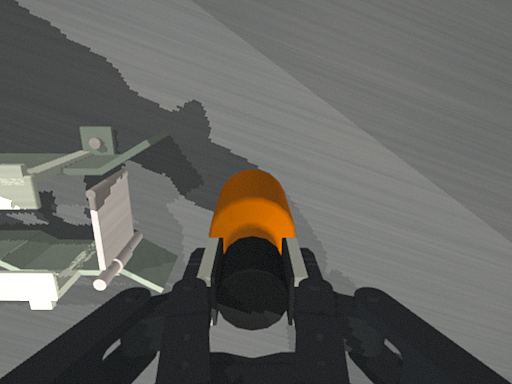

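View pics/g_s.png

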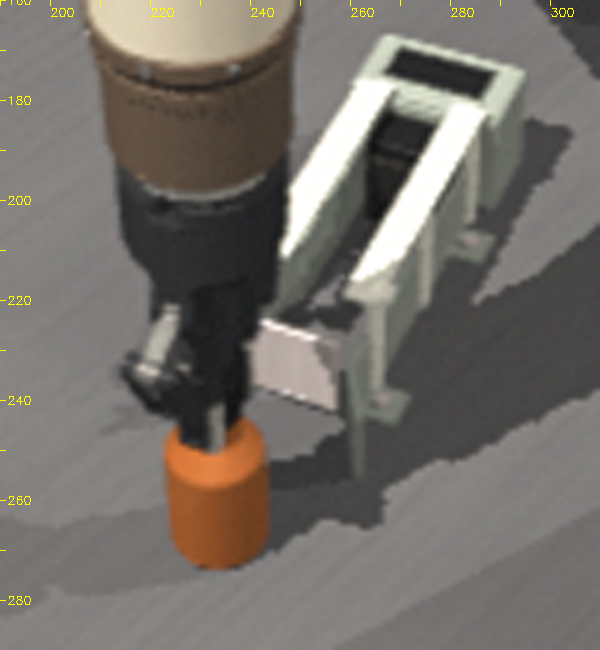

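Run:
```python
from ld import *
w=load("g.pkl")
e=np.array([.6288,-.182,0])
th=np.linspace(0,2*np.pi,361)
for off in(-.003,0,.003):
  for lift in (.003,):
    c=e+off*(-L)+[0,0,lift]   # off to the right
    for z,r in((0,.025),(.066,.025),(.122,.015)):
        p=w.proj(c+np.c_[r*np.cos(th),r*np.sin(th),z+0*th]);print(off,z,"u",p[:,0].min().round(1),p[:,0].max().round(1),"v",p[:,1].min().round(1),p[:,1].max().round(1))
w.crop(190,150,310,340,4,"g2")
```

```text
-0.003 0 u 218.8 284.3 v 169.7 231.4
-0.003 0.066 u 207.2 295.4 v 199.4 279.1
-0.003 0.122 u 213.4 288.2 v 271.8 334.9
0 0 u 218.7 284.5 v 165.7 227.9
0 0.066 u 207.0 295.6 v 194.1 274.7
0 0.122 u 213.2 288.5 v 265.0 329.0
0.003 0 u 218.6 284.6 v 161.7 224.4
0.003 0.066 u 206.8 295.8 v 188.8 270.2
0.003 0.122 u 212.9 288.8 v 258.1 323.0
```

View pics/g2.png

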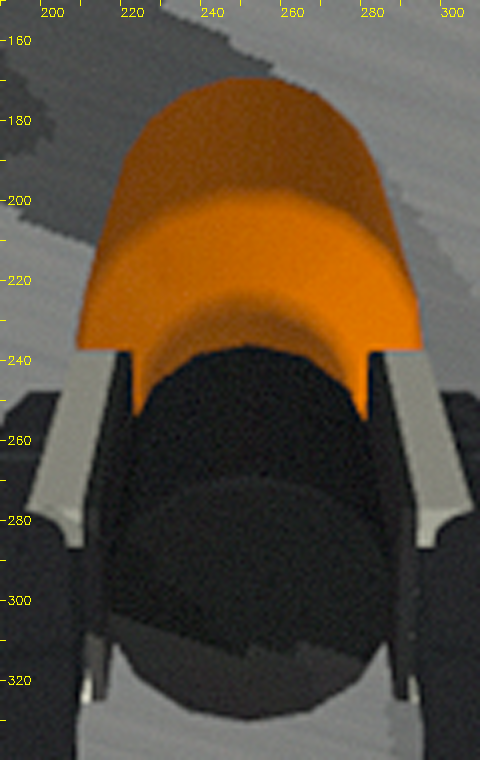

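Request:
carry_out --series "-.0031 .0106 0 0 0 0;-.0031 .0106 0 0 0 0;-.0031 .0106 0 0 0 0;-.0031 .0106 0 0 0 0;-.0031 .0106 0 0 0 0;0 0 0 0 0 0;0 0 0 0 0 0"

```text
t: 7.05
ee_pos: [0.6143, -0.1282, 0.0915]
orientation: [0.0, 0.986, 0.165, 0.0]
wrist_force: [-0.0, 0.7, -2.4]
finger_gap: 0.0282
```

Run:
```python
from ld import *
st()
w=grab("wrist");cv2.imwrite("pics/h_w.png",w.im[:,:,::-1])
import pickle;pickle.dump(w.__dict__,open("hh.pkl","wb"))
s=grab("scene");s.crop(190,160,310,290,5,"h_s")
```

```text
t 7.05 bay [-0.0347 -0.0034  0.0915] q [1.000e-04 9.863e-01 1.651e-01 2.000e-04] F bay [ 0.65 -0.2  -2.44] T [-0.037  0.003  0.004] gap 0.0282
```

View pics/h_w.png

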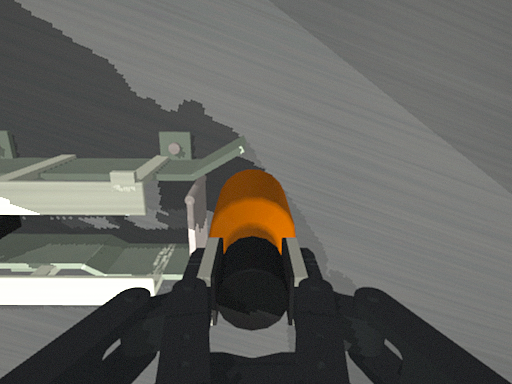

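View pics/h_s.png

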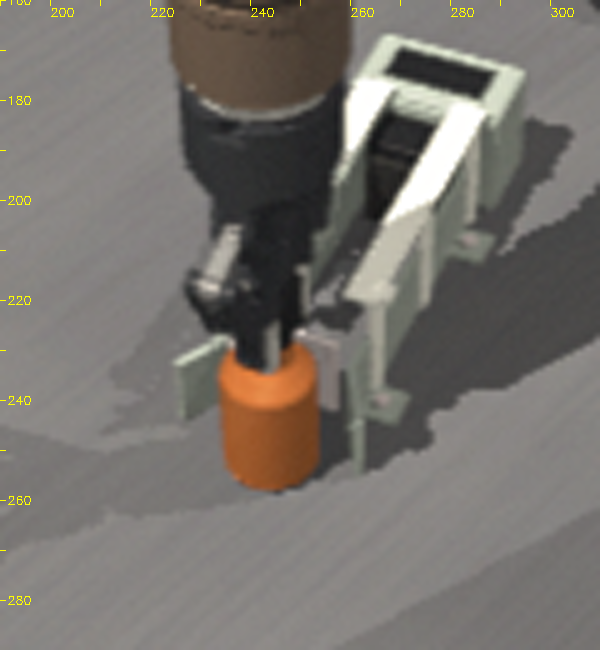

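Run:
```python
from ld import *
w=load("hh.pkl")
for y in(-.019,.019): print(y,w.proj([world(.02,y,.078),world(.06,y,.078)]).round(1).tolist())
print("pin",w.proj([world(0,.033,.068)]),"edge",w.proj([world(0,-.023,.062)]))
w.crop(80,130,310,330,3,"h2")
```

```text
-0.019 [[147.1, 215.8], [70.9, 215.6]]
0.019 [[153.7, 278.6], [82.4, 278.4]]
pin [[193.70978738 289.49634505]] edge [[190.37913801 198.68899731]]
```

View pics/h2.png

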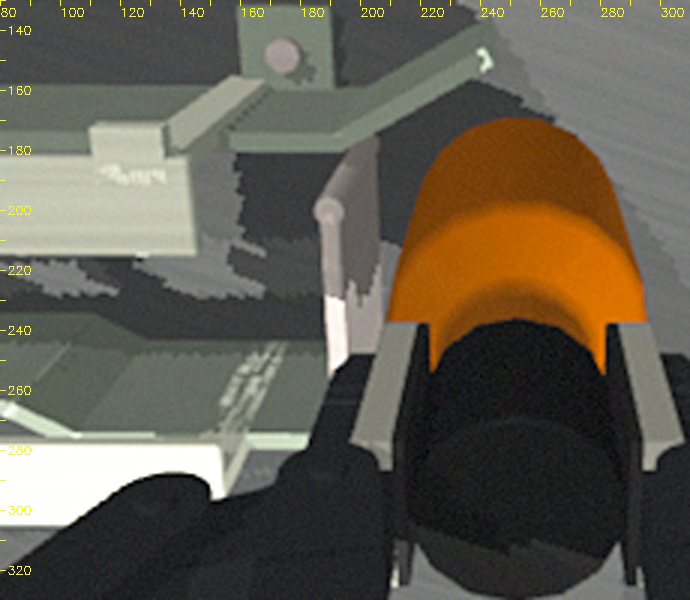

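Request:
carry_out --series "-.0026 .0076 0 0 0 0;-.0026 .0076 0 0 0 0;-.0026 .0076 0 0 0 0;-.0026 .0076 0 0 0 0"

```text
t: 7.55
ee_pos: [0.605, -0.0984, 0.092]
orientation: [0.001, 0.986, 0.165, 0.002]
wrist_force: [3.6, -5.7, -2.3]
finger_gap: 0.0289
```

Run:
```python
from ld import *
st()
w=grab("wrist");cv2.imwrite("pics/i_w.png",w.im[:,:,::-1])
```

```text
t 7.55 bay [-0.0035 -0.0041  0.092 ] q [9.000e-04 9.863e-01 1.650e-01 1.600e-03] F bay [-6.57 -1.62 -2.33] T [-1.623 -1.144  0.065] gap 0.0289
```

View pics/i_w.png

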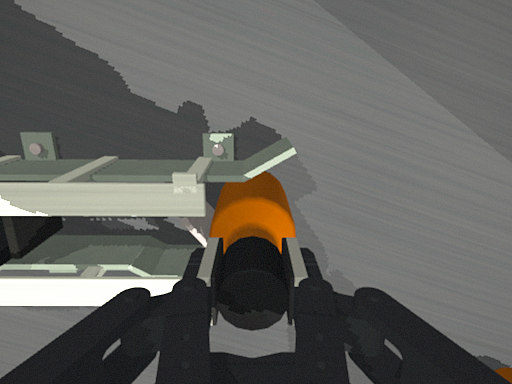

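Request:
carry_out --series "-.003 .0074 0 0 0 0;-.003 .0074 0 0 0 0;-.003 .0074 0 0 0 0;-.003 .0074 0 0 0 0;-.0026 .0076 0 0 0 0"

```text
t: 8.1
ee_pos: [0.5919, -0.0603, 0.0926]
orientation: [0.0, 0.986, 0.165, 0.003]
wrist_force: [4.2, -1.5, -2.6]
finger_gap: 0.0285
```

Run:
```python
from ld import *
st()
w=grab("wrist");cv2.imwrite("pics/j_w.png",w.im[:,:,::-1])
s=grab("scene");s.crop(190,150,310,280,5,"j_s")
```

```text
t 8.1 bay [ 0.0369 -0.004   0.0926] q [3.000e-04 9.863e-01 1.651e-01 3.500e-03] F bay [-2.75 -3.49 -2.59] T [-0.575 -1.488  0.094] gap 0.0285
```

View pics/j_w.png

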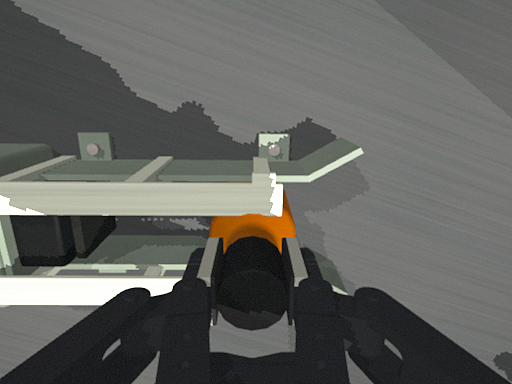

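View pics/j_s.png

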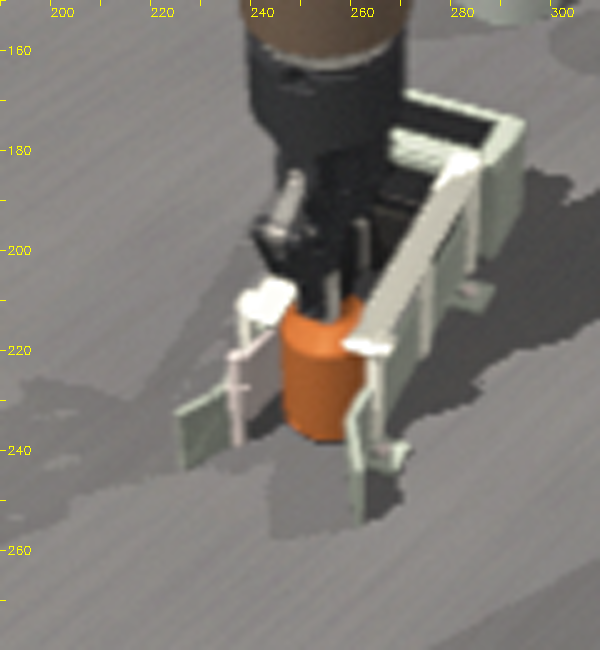

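Request:
carry_out --series "-.0031 .0074 -.001 0 0 0;-.0031 .0074 -.001 0 0 0;-.0029 .0075 -.0005 0 0 0;-.0026 .0076 0 0 0 0;0 0 0 0 0 0;0 0 0 0 0 0"

```text
t: 8.8
ee_pos: [0.5775, -0.0292, 0.0887]
orientation: [-0.001, 0.986, 0.165, 0.001]
wrist_force: [2.9, 5.9, -2.6]
finger_gap: 0.0286
```

Run:
```python
from ld import *
import pickle
st()
w=grab("wrist");w.crop(0,120,310,330,2,"k_w");pickle.dump(w.__dict__,open("k.pkl","wb"))
s=grab("scene");s.crop(200,130,310,260,5,"k_s");pickle.dump(s.__dict__,open("ks.pkl","wb"))
```

```text
t 8.8 bay [ 0.071  -0.0003  0.0887] q [-1.100e-03  9.864e-01  1.647e-01  5.000e-04] F bay [ 4.62 -4.62 -2.62] T [ 1.89  -0.972 -0.043] gap 0.0286
```

View pics/k_w.png

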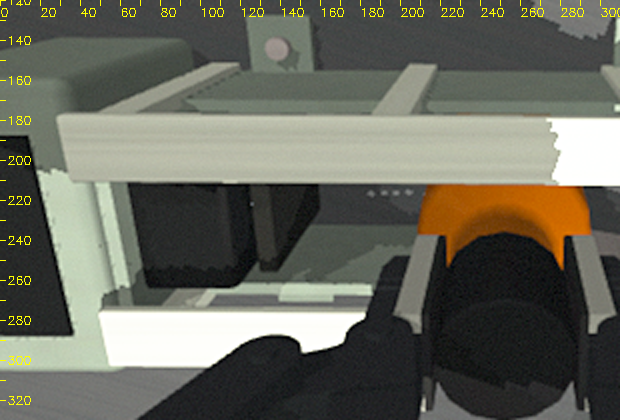

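View pics/k_s.png

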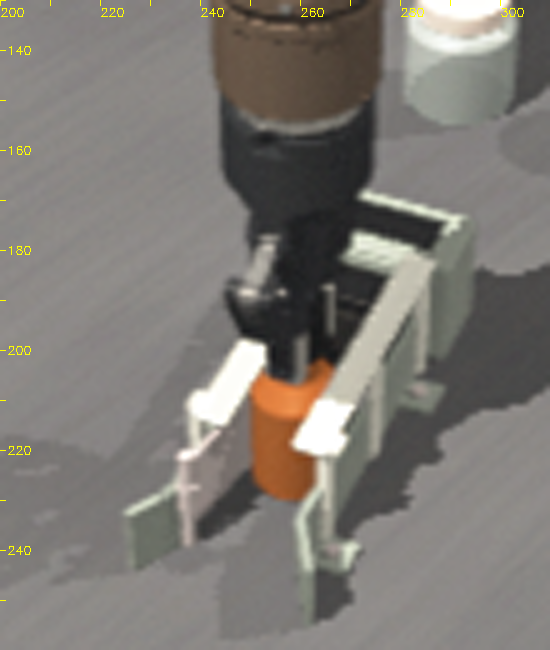

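Run:
```python
from ld import *
w=load("k.pkl");w.crop(50,190,210,270,5,"k2")
print([bay(p).round(4) for p in w.onz([(137,250),(136,230)],.058)], [bay(p).round(4) for p in w.onz([(72,230),(123,250)],.061)])
```

```text
[array([0.1401, 0.0134, 0.058 ]), array([1.393e-01, 1.000e-04, 5.800e-02])] [array([ 0.1754, -0.0011,  0.061 ]), array([0.1473, 0.0118, 0.061 ])]
```

View pics/k2.png

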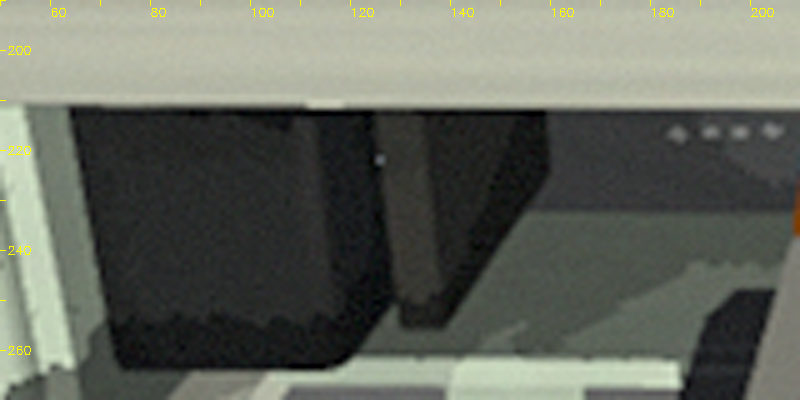

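Request:
carry_out --series "-.0022 .0066 0 0 0 0;-.0022 .0066 0 0 0 0;-.0022 .0066 0 0 0 0;-.0022 .0066 0 0 0 0;0 0 0 0 0 0;0 0 0 0 0 0"

```text
t: 9.5
ee_pos: [0.5682, -0.0048, 0.0887]
orientation: [0.0, 0.986, 0.165, -0.001]
wrist_force: [-0.1, -0.5, -2.2]
finger_gap: 0.0286
```

Run:
```python
from ld import *
import pickle
st()
w=grab("wrist");w.crop(0,120,310,330,2,"l_w");pickle.dump(w.__dict__,open("l.pkl","wb"))
s=grab("scene");s.crop(200,130,310,260,5,"l_s")
```

```text
t 9.5 bay [0.097  0.0006 0.0887] q [ 1.000e-04  9.863e-01  1.648e-01 -5.000e-04] F bay [-0.41  0.23 -2.19] T [ 0.007 -0.029 -0.024] gap 0.0286
```

View pics/l_w.png

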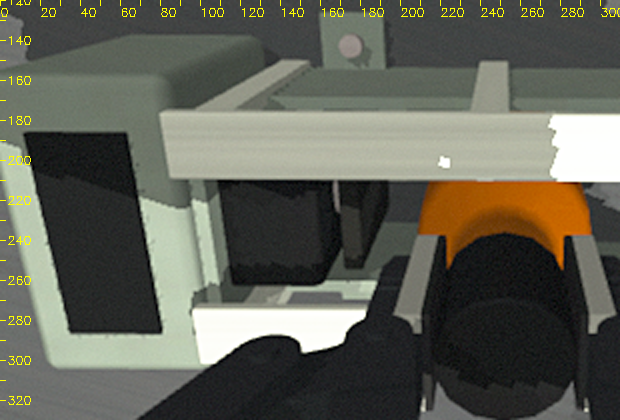

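View pics/l_s.png

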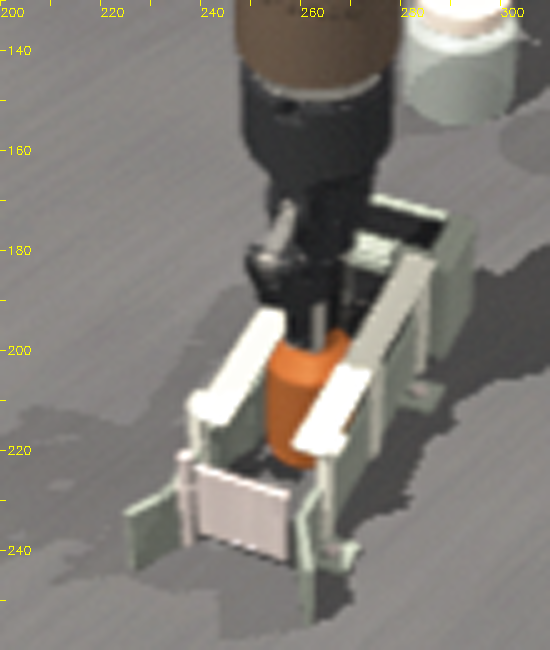

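Request:
carry_out --series "-.0012 .0049 0 0 0 0;-.0011 .0049 0 0 0 0;0 0 -.0005 0 0 0;0 0 -.0005 0 0 0;0 0 0 0 0 0;0 0 0 0 0 0"

```text
t: 10.2
ee_pos: [0.5664, 0.0049, 0.0878]
orientation: [0.0, 0.986, 0.165, -0.0]
wrist_force: [-0.4, -0.1, -1.9]
finger_gap: 0.0288
```

Run:
```python
from ld import *
st()
```

```text
t 10.2 bay [ 0.1068 -0.0008  0.0878] q [ 0.      0.9864  0.1646 -0.    ] F bay [ 0.06  0.45 -1.91] T [-0.03  -0.014  0.01 ] gap 0.0288
```

Request:
carry_out --series "0 0 -.0003 0 0 0;0 0 -.0002 0 0 0;0 0 0 0 0 0;0 0 0 0 0 0"

```text
t: 10.6
ee_pos: [0.5665, 0.0049, 0.0878]
orientation: [0.0, 0.986, 0.165, 0.0]
wrist_force: [-0.9, 0.0, 2.8]
finger_gap: 0.0288
```

Run:
```python
from ld import *
st()
```

```text
t 10.6 bay [ 0.1068 -0.001   0.0878] q [0.000e+00 9.863e-01 1.647e-01 2.000e-04] F bay [0.31 0.9  2.85] T [0.098 0.461 0.016] gap 0.0288
```

Request:
carry_out --series "0 0 .0003 0 0 0;-.0006 .0019 0 0 0 0;-.0006 .0019 0 0 0 0;-.0003 .0009 0 0 0 0;0 0 0 0 0 0"

```text
t: 11.1
ee_pos: [0.5652, 0.0098, 0.0877]
orientation: [0.0, 0.986, 0.165, 0.0]
wrist_force: [1.1, -0.7, 1.0]
finger_gap: 0.0286
```

Request:
carry_out --series "-.0003 .0009 0 0 0 0;0 0 0 0 0 0"

```text
t: 11.3
ee_pos: [0.5649, 0.0107, 0.0878]
orientation: [0.0, 0.986, 0.165, 0.0]
wrist_force: [0.5, -0.9, 0.5]
finger_gap: 0.0285
```

Request:
carry_out --series "-.0003 .0009 0 0 0 0;0 0 0 0 0 0"

```text
t: 11.5
ee_pos: [0.5645, 0.0116, 0.0877]
orientation: [0.0, 0.986, 0.165, 0.0]
wrist_force: [0.7, -1.8, 0.8]
finger_gap: 0.0286
```

Run:
```python
from ld import *
st()
w=grab("wrist");w.crop(0,120,310,330,2,"m_w")
```

```text
t 11.5 bay [ 0.1137 -0.0011  0.0877] q [0.000e+00 9.863e-01 1.647e-01 2.000e-04] F bay [-1.87 -0.05  0.78] T [-0.501 -0.225 -0.006] gap 0.0286
```

View pics/m_w.png

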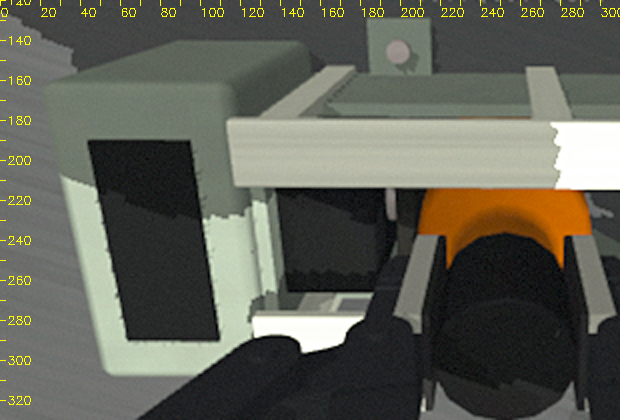

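Request:
carry_out --series "-.0003 .0009 0 0 0 0;0 0 0 0 0 0"

```text
t: 11.75
ee_pos: [0.5641, 0.0124, 0.0877]
orientation: [0.0, 0.986, 0.165, 0.0]
wrist_force: [-0.1, -2.1, 1.1]
finger_gap: 0.0282
```

Request:
carry_out --series "-.0003 .0009 0 0 0 0;0 0 0 0 0 0"

```text
t: 11.95
ee_pos: [0.5638, 0.0133, 0.0878]
orientation: [0.0, 0.986, 0.165, 0.0]
wrist_force: [1.2, -1.3, 1.9]
finger_gap: 0.0289
```

Request:
carry_out --series "-.0002 .0005 0 0 0 0;-.0002 .0005 0 0 0 0;0 0 0 0 0 0"

```text
t: 12.25
ee_pos: [0.5634, 0.0143, 0.0877]
orientation: [0.0, 0.986, 0.165, 0.0]
wrist_force: [0.1, -2.4, 3.2]
finger_gap: 0.0283
```

Request:
carry_out --series "-.0002 .0005 0 0 0 0;0 0 0 0 0 0"

```text
t: 12.45
ee_pos: [0.5632, 0.0148, 0.0877]
orientation: [0.0, 0.986, 0.165, 0.0]
wrist_force: [0.1, -2.7, 1.9]
finger_gap: 0.0285
```

Request:
carry_out --series "-.0002 .0005 0 0 0 0;0 0 0 0 0 0"

```text
t: 12.65
ee_pos: [0.563, 0.0153, 0.0877]
orientation: [0.0, 0.986, 0.165, 0.0]
wrist_force: [0.0, -2.2, 2.7]
finger_gap: 0.029
```

Request:
carry_out --series "-.0002 .0005 .0002 0 0 0;0 0 0 0 0 0"

```text
t: 12.85
ee_pos: [0.5627, 0.0159, 0.0877]
orientation: [-0.0, 0.986, 0.165, 0.0]
wrist_force: [1.8, -1.6, 2.4]
finger_gap: 0.0286
```

Request:
carry_out --series "-.0002 .0005 0 0 0 0;0 0 0 0 0 0"

```text
t: 13.05
ee_pos: [0.5625, 0.0164, 0.0877]
orientation: [-0.0, 0.986, 0.165, -0.0]
wrist_force: [1.3, -1.9, 1.8]
finger_gap: 0.0286
```

Request:
carry_out --series "-.0002 .0005 0 0 0 0;0 0 0 0 0 0"

```text
t: 13.25
ee_pos: [0.5624, 0.0166, 0.0878]
orientation: [0.0, 0.986, 0.165, 0.0]
wrist_force: [2.8, -3.0, 0.7]
finger_gap: 0.0287
```

Request:
carry_out --series "-.0001 .0003 0 0 0 0;0 0 0 0 0 0"

```text
t: 13.45
ee_pos: [0.5624, 0.0167, 0.0878]
orientation: [0.0, 0.986, 0.165, 0.0]
wrist_force: [2.9, -4.9, 0.5]
finger_gap: 0.0282
```

Request:
carry_out --series "-.0001 .0003 0 0 0 0;0 0 0 0 0 0"

```text
t: 13.65
ee_pos: [0.5623, 0.0167, 0.0878]
orientation: [0.0, 0.986, 0.165, 0.0]
wrist_force: [3.4, -5.8, 2.0]
finger_gap: 0.0288
```

Request:
carry_out --series "-.0001 .0003 0 0 0 0;-.0001 .0003 0 0 0 0;0 0 0 0 0 0"

```text
t: 13.95
ee_pos: [0.5623, 0.0169, 0.0879]
orientation: [0.001, 0.986, 0.165, 0.0]
wrist_force: [3.8, -7.2, 0.9]
finger_gap: 0.0286
```

Run:
```python
from ld import *
st()
```

```text
t 13.95 bay [ 0.1195 -0.0008  0.0879] q [8.000e-04 9.863e-01 1.647e-01 1.000e-04] F bay [-8.05 -1.31  0.87] T [-2.53  -1.161 -0.029] gap 0.0286
```

Request:
carry_out --series "-.0001 .0003 0 0 0 0;0 0 0 0 0 0;0 0 0 0 0 0;0 0 0 0 0 0"

```text
t: 14.35
ee_pos: [0.5622, 0.017, 0.0879]
orientation: [0.001, 0.986, 0.165, 0.0]
wrist_force: [3.9, -8.6, 0.4]
finger_gap: 0.0288
```

Request:
carry_out --series "0 0 0 0 0 0;0 0 0 0 0 0;0 0 0 0 0 0;0 0 0 0 0 0"

```text
t: 14.75
ee_pos: [0.5622, 0.017, 0.0879]
orientation: [0.001, 0.986, 0.165, 0.0]
wrist_force: [3.3, -8.6, 0.9]
finger_gap: 0.0287
```

Run:
```python
from ld import *
st()
```

```text
t 14.75 bay [ 0.1196 -0.0007  0.0879] q [9.000e-04 9.863e-01 1.647e-01 0.000e+00] F bay [-9.17 -0.34  0.94] T [-2.763 -1.259 -0.031] gap 0.0287
```

Request:
carry_out --series ".0001 -.0005 0 0 0 0;.0001 -.0004 0 0 0 0;.0001 -.0004 0 0 0 0;0 0 0 0 0 0;0 0 0 0 0 0"

```text
t: 15.25
ee_pos: [0.5623, 0.0168, 0.0878]
orientation: [0.0, 0.986, 0.165, 0.0]
wrist_force: [2.9, -4.4, 0.9]
finger_gap: 0.0288
```

Run:
```python
from ld import *
st()
```

```text
t 15.25 bay [ 0.1194 -0.0007  0.0878] q [2.000e-04 9.864e-01 1.646e-01 1.000e-04] F bay [-5.08 -1.29  0.85] T [-1.623 -0.865 -0.   ] gap 0.0288
```

Request:
carry_out --series ".0001 -.0004 0 0 0 0;.0001 -.0003 0 0 0 0;0 0 0 0 0 0"

```text
t: 15.55
ee_pos: [0.5623, 0.0166, 0.0878]
orientation: [-0.0, 0.986, 0.165, 0.0]
wrist_force: [1.4, -1.1, 1.8]
finger_gap: 0.0288
```

Request:
carry_out --series "0 0 0 0 0 0;0 0 0 0 0 0;0 0 0 0 0 0;0 0 0 0 0 0;0 0 0 0 0 0;0 0 0 0 0 0" --jaw 0.3

```text
t: 16.15
ee_pos: [0.5622, 0.0163, 0.0878]
orientation: [-0.0, 0.986, 0.165, -0.0]
wrist_force: [-0.3, 0.3, -0.4]
finger_gap: 0.0597
```

Run:
```python
from ld import *
st()
w=grab("wrist");cv2.imwrite("pics/n_w.png",w.im[:,:,::-1]);w.crop(150,150,350,330,4,"n_w2")
import pickle;pickle.dump(w.__dict__,open("n.pkl","wb"))
```

```text
t 16.15 bay [ 0.119  -0.0005  0.0878] q [-0.000e+00  9.864e-01  1.646e-01 -1.000e-04] F bay [ 0.39  0.23 -0.41] T [0.027 0.032 0.039] gap 0.0597
```

View pics/n_w2.png

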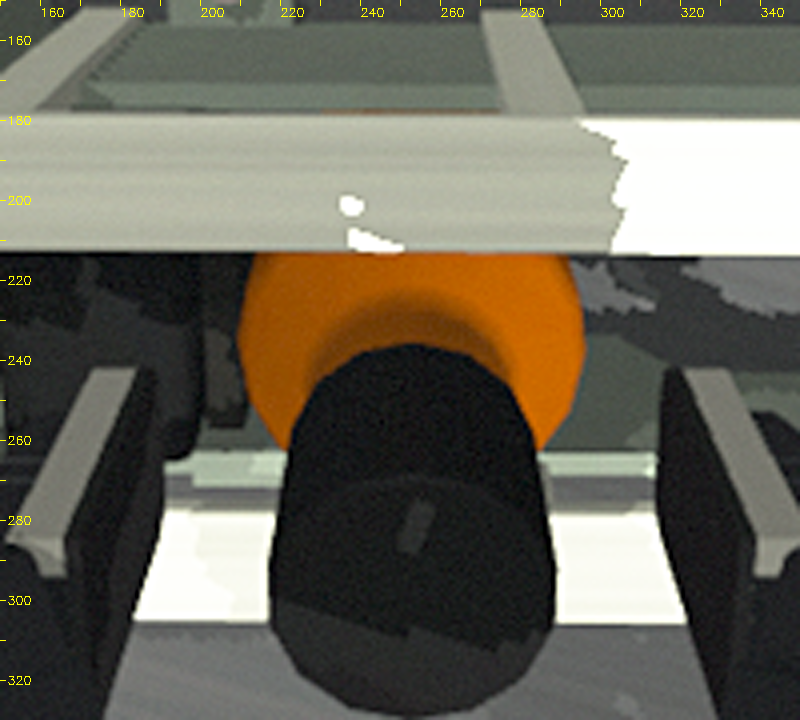

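Request:
carry_out --series "0 0 .01 0 0 0;0 0 .02 0 0 0;0 0 .03 0 0 0;0 0 .04 0 0 0;0 0 .04 0 0 0;0 0 0 0 0 0;0 0 0 0 0 0"

```text
t: 16.9
ee_pos: [0.5626, 0.0165, 0.2296]
orientation: [-0.0, 0.986, 0.165, 0.002]
wrist_force: [0.3, 0.9, -1.7]
finger_gap: 0.0598
```

Run:
```python
from ld import *
st()
w=grab("wrist");cv2.imwrite("pics/o_w.png",w.im[:,:,::-1]);w.crop(60,100,400,300,2,"o_w2")
s=grab("scene");s.crop(200,110,320,260,5,"o_s")
import pickle;pickle.dump(w.__dict__,open("o.pkl","wb"))
w.crop(150,150,310,270,5,"o_w3")
th=np.linspace(0,2*np.pi,361)
for x,y in((.1194,.0012),):
  for z,r in((.066,.025),(.122,.015)):
    p=w.proj(world(x,y,z)+np.c_[r*np.cos(th),r*np.sin(th),0*th]);print(z,p.min(0),p.max(0))
```

```text
t 16.9 bay [ 0.119  -0.0009  0.2296] q [-4.000e-04  9.864e-01  1.645e-01  1.700e-03] F bay [ 0.71 -0.59 -1.74] T [-0.04   0.077 -0.054] gap 0.0598
0.066 [225.95163491 150.41963859] [276.57024389 199.41750148]
0.122 [232.79972287 175.33443498] [269.31547356 210.07227337]
```

View pics/o_w3.png

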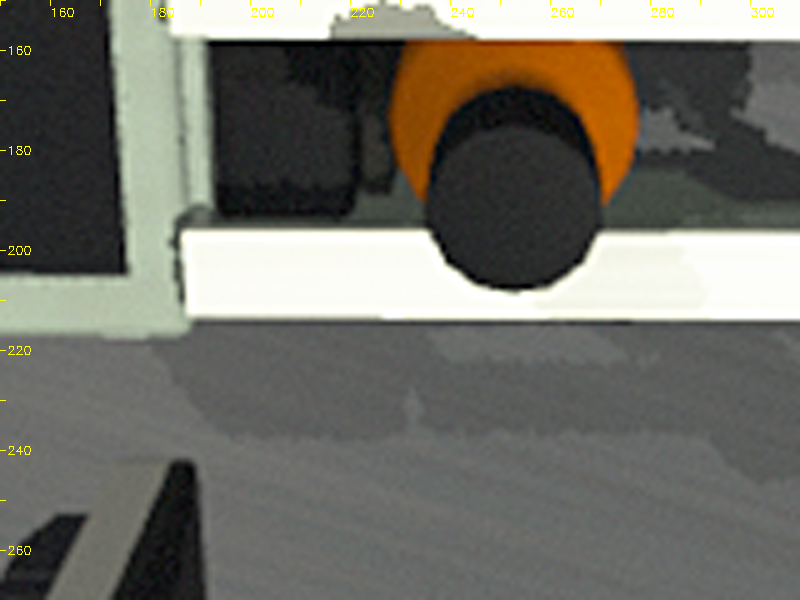

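View pics/o_w.png

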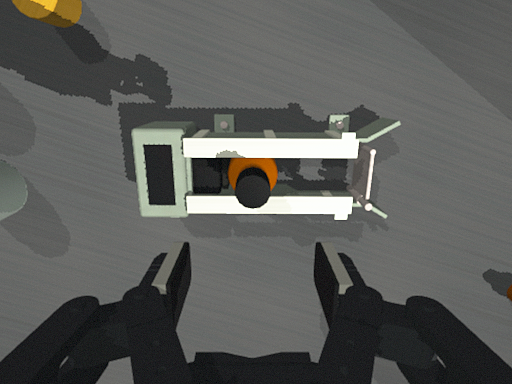

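View pics/o_s.png

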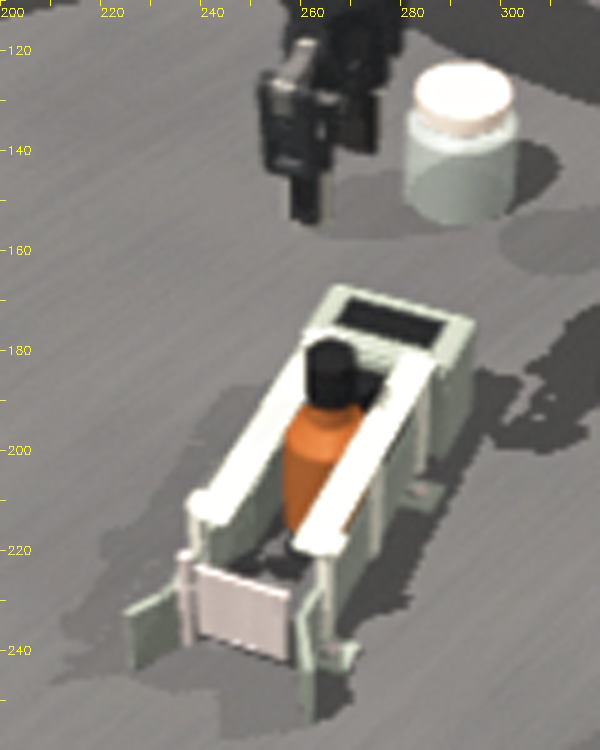

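Run:
```python
from rig import order
print(order.close_job())
```

```text
the job is handed in; nothing more can be done
None
```

I loaded the largest of the three small amber bottles into the bay and handed the job in at about 17 s. No verdict came back.

- **Loading:** I gripped the bottle by its cap and carried it low and upright through the mouth, holding the flap open with it. The flap shut behind it. The highest lane-direction force I read on the way in was 6.6 N.
- **Pressing:** I lowered it onto the bench, slid it onto the pad and pressed. The wrist read about 9.2 N for roughly 0.8 s. I put about 1 N of that down to bench friction, so the head took about 8 N. I then eased off and opened the fingers.
- **Last checks:**
  - The cap outline in the wrist image matched an upright bottle at about 119 mm inward to within about 2 px. Body and pad met there with no gap visible.
  - The scene image shows the bottle upright and the flap shut.
  - The gripper is about 0.1 m clear above and touching nothing.
  - I did not steer the arm near the jar, beaker, weight or other bottles. I did not re-measure them afterwards.
- **Disagreements:**
  - Camera readings of the bottle's position differed by 2 to 4 mm, so I used the wrist camera's.
  - The lift briefly reached about 5 mm at the start of the rails, so I lowered it.
  - Forces were read only at the end of each move, so a short peak in between would not show. None of the readings came near the limits.

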